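Shut the fuel-gas valve on the welding table

ROBOT

A 6-joint arm with a two-finger parallel gripper is mounted at the origin on a cart in front of the work surface, level with it; the furniture and walls round the work are solid. World frame = base frame: x ahead of the robot, y to its left, z up, the work surface at z = 0. Lengths are in m, angles in rad, forces in N, time in s.
With the tool pointing down it reaches from about 0.35 to 0.775 m from the base axis. Payload 5.5 kg.
Tool frame: the origin (TCP) lies at the very end of the fingers, on their centre line; the grasp point (between the pads) lies 19 mm behind it; z points along the fingers, y is the line along which they close (so a half turn about z gives the same grasp; the last joint's range is limited). The gripper opens to 85 mm and grips with 20 to 120 N. Pads are 22 mm wide; open, the fingers measure 114 mm over their backs; the gripper's body (76 mm by 85 mm) begins 54 mm behind the grasp point. The pads swing forward as they close: fully open they stand 13 mm farther back than shut.
Start: joints at [1.116, 0.313, 0.046, 1.304, 0, 1.431], TCP at [0.178, 0.547, 0.231] pointing down, gripper open.
Joint ranges: [-2.76, 2.76], [-0.86, 1.69], [-1.03, 1.26], [-2.2, 2.34], [-1.47, 1.5], [-3.14, 3.14]. Speed limits (rad/s): [2.57, 2.57, 3.14, 3.14, 3.14, 3.14].

INTERFACE

Orientations are given as a unit quaternion [w, x, y, z].
In Python, from workcell import env, imaging, ticket gives the robot as it stands. The module is installed in compiled form; this text tells all that it offers.
- The arm moves only by the tool apply_moves, never from a script. Its argument "rows" is a list of rows, each an object with "xyz": the shift along the tool's x, y, z in mm, a list of three; "turn": the turn, a rotation vector about the tool's x, y, z in rad, a list of three; "grip": the opening, from 0 (shut) to 1 (fully open). A call has 1 to 12 rows; each row is the pose to reach, as a shift and turn from the pose commanded when the call began, along the tool's axes at that moment; what a row does not reach only later rows make up. A row lasts 1/12 s, in which the tool goes at most 41.7 mm and 7.16 degrees, less where a joint would pass 70% of its speed; a pose out of reach is approached as far as the arm can. A call with a gripper value outside its range is refused whole. The fingers move at their own pace and stop on an object; "force" is the grip in N (left out, the last holds). Time passes only in rows, so rows that repeat a pose let the fingers close. It gives the time, the measured TCP pose, the force, the opening and the grip force at its end, in the units of the state.
- env.get_state(): the state, without advancing time (a new reading comes with each control period).
- imaging.read_camera(name): name is "scene" or "top"; returns a dict with "color" (384x512x3 uint8, blue, green, red), "z_map" (384x512 float32, m along the optical axis (not along the pixel's ray), 0 where there is no reading), "camera_matrix" (3x3 intrinsics, pixels), "view" (4x4, takes a point from world to camera coordinates). Camera axes: x right, y down, z forward; pixel columns grow to the right and rows downward; lengths in m; the calibration is good to about 2 mm. A picture is of the moment at which its call begins.
- ticket.hand_in(): hands the job in; it is judged then, once.
The state is a dict: "clock": time; "joint_pos": joint angles; "qvel": joint speeds; "tau": joint torques, N m; "tcp_pos": TCP position; "orientation": TCP orientation; "wrist_force": force on the tool from outside, world axes, zero at the start; "ft_torque": the same for the moment, N m; "finger_gap": finger opening in m; "grip_force": force on a finger pad.
Only numpy, scipy, OpenCV 4.12 (cv2) and the standard library are available. Lean on these libraries where they do the work, as an engineer would, in place of code of your own. Each camera call takes 0.05 s, during which the arm holds its last target. There are 200 camera calls.

TASK

Welding is over for now. Shut the fuel-gas valve, the one with the red handle, by turning its handle clockwise (seen from above) a full quarter turn to the closed stop, so that it stands square across its pipe. Leave the blue-handled oxygen valve open as it is.

Things in the scene. Friction and masses are not known exactly. Their poses are not given: they have to be found in the camera images.
- red_handle (a joint): hinge of the red-handled ball valve, rad, about the vertical stem: 0 = open stop (handle lies along the pipe, over the brass hose tail), 1.571 = closed stop (handle square across the pipe). It grows as the handle turns clockwise seen from above. It starts near open (0 to 0.25), turns with a steady light friction (about 0.25 N m, some 3 N at the grip, no spring) and stays where it is left.
- red_handle_grip (a point): centre of the red plastic sleeve of the handle, 115 mm above the table; it turns with the handle. The sleeve is a level bar 74 mm long (radially), 22 mm wide and 14 mm high (108 to 122 mm above the table), from 46 to 120 mm from the stem axis. At this point the pipe and hose tail pass no higher than 79 mm above the table, so fingertips may reach 20 mm below the sleeve on either side of it. The point's y axis points from the stem outwards along the handle, z up.
- red_stem (a point): point on the vertical stem axis (the hinge) of the red-handled valve, at sleeve height, 115 mm above the table; the centre of the sleeve is 83 mm from it. The top of the stem stands 119 mm above the table. The valve is fixed to the table: flange, riser pipe, elbow, brass valve body and hose tail. The point's y axis points along the pipe towards the hose tail (the handle's direction at 0), its x axis is the handle's direction when closed, z up.
- blue_handle (a joint): hinge of the identical blue-handled valve (same values), 0.21 to 0.32 m left or right of the red one; starts near open (0 to 0.15). Beware of the fixed pipe positioner: its bar, 35 mm thick, 0.34 m up, runs from x 0.20, y -0.27 to its post at x 0.50, y -0.36, and a trough goes on from there. To cross the bar from the right, keep fingertips over 0.45 m up, within 0.45 m of the base axis.

How it is judged:
By the outcome, as a careful person would: the job done as asked, in the order asked, and still so for the second after the job is handed in, with the robot touching nothing.
It also fails if it takes over 35 s, if anything falls off the work surface, if the arm or the gripper's body presses on something with over 40 N, if the wrist force passes 120 N, or if a joint passes its speed limit or range.

## Working session

There is one attempt and no reset: what is moved stays moved. The work goes in short steps, Python scripts to look and compute and a tool call to move; the robot and the scene stay as the last step left them, time stands still between calls to the robot, and variables do not carry over. Pictures are saved under pics/ and viewed, at most 10 in all, crops included, and the job is handed in when it is done.

Besides the shell and the picture viewer there is one more tool, called after "Emit:" as a command line: name --argument value ..., lists and objects as JSON in quotes. apply_moves: Moves the arm, as the interface text tells. Its arguments: {"type":"object","properties":{"rows":{"type":"array"},"force":{"type":"number"}},"required":["rows"]}

```bash
mkdir -p pics; python3 - <<'E'
from workcell import env, imaging
import cv2,numpy as np
s=env.get_state()
print({k:np.round(v,3) for k,v in s.items()})
for n in("top","scene"):
    d=imaging.read_camera(n); cv2.imwrite(f"pics/{n}0.png",d["color"]); np.savez(f"{n}0.npz",**d)
    print(n,np.round(d["camera_matrix"],1).tolist(),np.round(d["view"],3).tolist())
a=cv2.imread("pics/top0.png");
E
```

```text
{'clock': np.float64(0.0), 'joint_pos': array([ 1.116,  0.314,  0.045,  1.304, -0.   ,  1.431]), 'qvel': array([-0.   , -0.   , -0.   , -0.001,  0.002,  0.001]), 'tau': array([ 1.0000e-03, -4.8062e+01,  2.9853e+01,  1.9000e-02, -0.0000e+00,
        0.0000e+00]), 'tcp_pos': array([0.178, 0.546, 0.23 ]), 'orientation': array([-0.   ,  0.157,  0.988, -0.001]), 'wrist_force': array([ 0.193, -0.516, -0.213]), 'ft_torque': array([-0.013, -0.013, -0.029]), 'grip_force': np.float64(0.0), 'finger_gap': np.float64(0.085)}
top [[368.2, 0.0, 252.3], [0.0, 368.2, 185.6], [0.0, 0.0, 1.0]] [[-0.008, -1.0, -0.023, 0.077], [-0.981, 0.012, -0.195, 0.542], [0.195, 0.021, -0.981, 0.901], [0.0, 0.0, 0.0, 1.0]]
scene [[369.6, 0.0, 256.7], [0.0, 369.6, 184.1], [0.0, 0.0, 1.0]] [[0.815, -0.579, -0.021, -0.367], [-0.33, -0.434, -0.839, 0.346], [0.476, 0.691, -0.544, 0.673], [0.0, 0.0, 0.0, 1.0]]
```

View pics/top0.png

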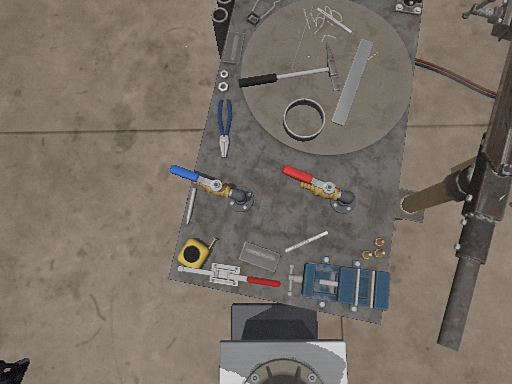

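View pics/scene0.png

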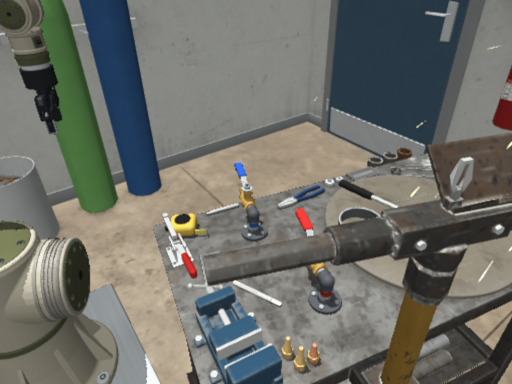

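Top view: the red sleeve is around (297,174) with its stem near (327,188), and the blue sleeve around (184,173). The positioner bar is to the right, around x≥400. Next I measure both handles.

```bash
cat > h.py <<'E'
import numpy as np, cv2
def ray(d,uv,z):
    K,V=d["camera_matrix"],d["view"]; R,t=V[:3,:3],V[:3,3]
    c=-R.T@t; r=R.T@np.linalg.inv(K)@np.array([uv[0],uv[1],1.]); return c+r*(z-c[2])/r[2]
def proj(d,p):
    q=d["camera_matrix"]@(d["view"]@np.append(p,1))[:3]; return q[:2]/q[2]
def sleeve(d,box,red=True,z=.119):
    hsv=cv2.cvtColor(d["color"],cv2.COLOR_BGR2HSV); H,S,V=cv2.split(hsv)
    m=((H<8)|(H>172)) if red else (abs(H.astype(int)-112)<12)
    m=(m&(S>140)&(V>60)).astype(np.uint8); k=np.zeros_like(m); x0,y0,x1,y1=box; k[y0:y1,x0:x1]=1; m*=k
    n,l,st,c=cv2.connectedComponentsWithStats(m); i=1+np.argmax(st[1:,4])
    v,u=np.nonzero(l==i); P=np.array([ray(d,(a,b),z) for a,b in zip(u,v)])[:,:2]
    (cx,cy),(w,h),a=cv2.minAreaRect((P*1000).astype(np.float32))
    ax=np.linalg.eigh(np.cov(P.T))[1][:,1]
    return P.mean(0),np.array([cx,cy])/1000,(w,h),ax,len(u)
E
python3 - <<'E'
from h import *
for n,b in(("top",(270,155,322,195)),("scene",(285,200,325,245))):
    d=dict(np.load(n+"0.npz")); print(n,sleeve(d,b))
d=dict(np.load("top0.npz")); print("blue",sleeve(d,(160,155,215,195),False))
print("stem",ray(d,(328,187),.119)); print("bluestem",ray(d,(216,185),.119))
a=d["color"]; big=np.hstack([cv2.resize(a[150:225,270:370],None,fx=4,fy=4,interpolation=2),cv2.resize(a[150:225,160:260],None,fx=4,fy=4,interpolation=2)])
cv2.imwrite("pics/c1.png",big)
E
```

```text
top (array([ 0.5580689 , -0.03840878]), array([ 0.55821552, -0.03851472]), (72.14602661132812, 24.606019973754883), array([0.39659008, 0.91799581]), 276)
scene (array([ 0.55688733, -0.03891404]), array([ 0.55689642, -0.03820174]), (77.37332153320312, 22.696847915649414), array([0.41751014, 0.90867226]), 204)
blue (array([0.56413405, 0.23671985]), array([0.56439307, 0.23733278]), (71.86395263671875, 21.879154205322266), array([0.36009013, 0.93291752]), 252)
stem [ 0.5241987 -0.112256   0.119    ]
bluestem [0.53252173 0.15759444 0.119     ]
```

View pics/c1.png

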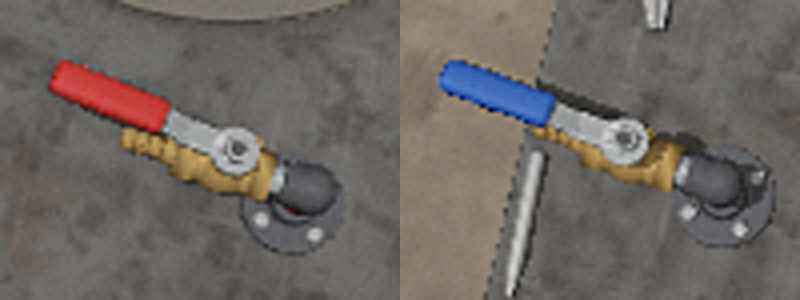

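The red stem is at about (0.524,-0.114), with the handle bearing 66° from x. The pipe bears about 74°, so the closed bearing is about -16°. I'll cage the sleeve between half-closed fingers and sweep it round in an arc.

Emit:
apply_moves --rows '[{"xyz": [-15, -12, 0], "turn": [0, 0, -0.04], "grip": 0.45}, {"xyz": [-40, -32, 0], "turn": [0, 0, -0.11], "grip": 0.45}, {"xyz": [-65, -53, 0], "turn": [0, 0, -0.18], "grip": 0.45}, {"xyz": [-91, -74, 0], "turn": [0, 0, -0.25], "grip": 0.45}, {"xyz": [-117, -95, 0], "turn": [0, 0, -0.32], "grip": 0.45}, {"xyz": [-143, -116, 0], "turn": [0, 0, -0.39], "grip": 0.45}, {"xyz": [-169, -137, 0], "turn": [0, 0, -0.46], "grip": 0.45}, {"xyz": [-195, -158, 0], "turn": [0, 0, -0.53], "grip": 0.45}, {"xyz": [-221, -179, 0], "turn": [0, 0, -0.6], "grip": 0.45}, {"xyz": [-245, -198, 0], "turn": [0, 0, -0.67], "grip": 0.45}, {"xyz": [-265, -214, 0], "turn": [0, 0, -0.72], "grip": 0.45}, {"xyz": [-271, -219, 0], "turn": [0, 0, -0.737], "grip": 0.45}]'

```text
clock: 1.1
tcp_pos: [0.3693, 0.252, 0.231]
orientation: [-0.0, -0.209, 0.978, -0.001]
wrist_force: [0.2, 0.7, 0.3]
finger_gap: 0.0382
grip_force: 0.0
```

Emit:
apply_moves --rows '[{"xyz": [-2, -15, 0], "turn": [0, 0, -0.04], "grip": 0.45}, {"xyz": [-7, -45, 0], "turn": [0, 0, -0.11], "grip": 0.45}, {"xyz": [-13, -80, 0], "turn": [0, 0, -0.18], "grip": 0.45}, {"xyz": [-18, -115, 0], "turn": [0, 0, -0.25], "grip": 0.45}, {"xyz": [-24, -150, 0], "turn": [0, 0, -0.32], "grip": 0.45}, {"xyz": [-29, -185, 0], "turn": [0, 0, -0.39], "grip": 0.45}, {"xyz": [-35, -220, 0], "turn": [0, 0, -0.47], "grip": 0.45}, {"xyz": [-40, -255, 0], "turn": [0, 0, -0.55], "grip": 0.45}, {"xyz": [-46, -290, 0], "turn": [0, 0, -0.63], "grip": 0.45}, {"xyz": [-50, -320, 0], "turn": [0, 0, -0.69], "grip": 0.45}, {"xyz": [-53, -338, 0], "turn": [0, 0, -0.73], "grip": 0.45}, {"xyz": [-54, -344, 0], "turn": [0, 0, -0.737], "grip": 0.45}]'

```text
clock: 2.1
tcp_pos: [0.5594, -0.0398, 0.2303]
orientation: [-0.0, -0.547, 0.837, 0.0]
wrist_force: [-0.3, 0.0, 0.9]
finger_gap: 0.0381
grip_force: 0.0
```

```bash
python3 - <<'E'
from h import *
from workcell import env,imaging
from scipy.spatial.transform import Rotation as R
s=env.get_state(); q=s["orientation"]; M=R.from_quat([*q[1:],q[0]]).as_matrix()
p=np.array(s["tcp_pos"]); print(p, M.round(3).tolist(), s["joint_pos"])
for n in("top","scene"):
    d=imaging.read_camera(n); cv2.imwrite(f"pics/{n}1.png",d["color"])
    print(n, "tcp px",proj(d,p))
print("tool shift mm to grip", 1000*M.T@(np.array([.558,-.0385,.094])-p))
E
```

```text
[ 0.55938492 -0.03980054  0.2303039 ] [[-0.402, -0.916, -0.001], [-0.916, 0.402, -0.0], [0.0, 0.0, -1.0]] [-2.13950053e-01  2.86123211e-01  6.40755644e-03  1.29151667e+00
 -4.11790822e-04 -1.37139211e+00]
top tcp px [302.36920053 161.19467122]
scene tcp px [307.11929071 177.44815296]
tool shift mm to grip [ -0.7014988    1.74355877 136.30418261]
```

View pics/scene1.png

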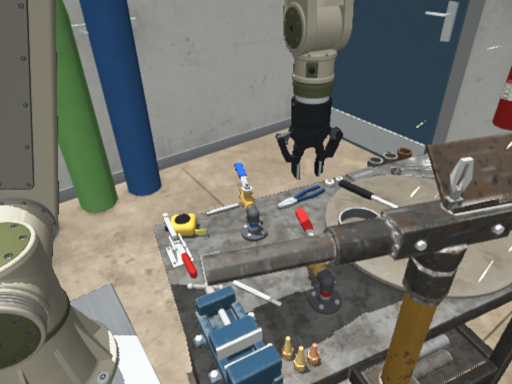

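The picture shows the fingers straddling the sleeve from above, with the tips near (307,177). Descending.

Emit:
apply_moves --rows '[{"xyz": [0, 0, 15], "turn": [0, 0, 0], "grip": 0.45}, {"xyz": [-0.5, 1, 45], "turn": [0, 0, 0], "grip": 0.45}, {"xyz": [-0.5, 1, 75], "turn": [0, 0, 0], "grip": 0.45}, {"xyz": [-0.5, 1, 100], "turn": [0, 0, 0], "grip": 0.45}, {"xyz": [-0.5, 1, 118], "turn": [0, 0, 0], "grip": 0.45}, {"xyz": [-0.5, 1, 130], "turn": [0, 0, 0], "grip": 0.45}, {"xyz": [-0.5, 1, 136], "turn": [0, 0, 0], "grip": 0.45}, {"xyz": [-0.5, 1, 136], "turn": [0, 0, 0], "grip": 0.45}, {"xyz": [-0.5, 1, 136], "turn": [0, 0, 0], "grip": 0.36}, {"xyz": [-0.5, 1, 136], "turn": [0, 0, 0], "grip": 0.36}]'

```text
clock: 3.03
tcp_pos: [0.558, -0.0358, 0.0965]
orientation: [0.001, -0.548, 0.837, -0.001]
wrist_force: [-0.1, -0.2, -0.1]
finger_gap: 0.0304
grip_force: 0.0
```

```bash
cat > arc.py <<'E'
from h import *
from workcell import env
from scipy.spatial.transform import Rotation as R
s=env.get_state(); q=s["orientation"]; M=R.from_quat([*q[1:],q[0]]).as_matrix(); p=np.array(s["tcp_pos"])
S=np.array([.5243,-.1142,0]); r=p-S; print(p, s["wrist_force"], s["finger_gap"],"bearing",np.degrees(np.arctan2(r[1],r[0])),"rad",np.hypot(*r[:2]),"x-axis",np.degrees(np.arctan2(-M[1,0],-M[0,0])))
for a in np.arange(4,49,4):
    t=np.radians(a); T=R.from_rotvec([0,0,-t]).apply(r)-r; T[2]=0
    print(a,(1000*M.T@T).round(1)[:2],round(t,3))
E
python3 arc.py
```

```text
[ 0.55803717 -0.03578234  0.09650871] [-0.08337986 -0.21637495 -0.14227614] 0.030428805831481658 bearing 66.72145572240933 rad 0.08536700578721478 x-axis 66.44450516379965
4 [ 0.2 -6. ] 0.07
8 [  0.8 -11.9] 0.14
12 [  1.8 -17.8] 0.209
16 [  3.2 -23.5] 0.279
20 [  5.  -29.2] 0.349
24 [  7.2 -34.8] 0.419
28 [  9.8 -40.1] 0.489
32 [ 12.8 -45.3] 0.559
36 [ 16.1 -50.3] 0.628
40 [ 19.7 -55. ] 0.698
44 [ 23.7 -59.4] 0.768
48 [ 27.9 -63.6] 0.838
```

Emit:
apply_moves --rows '[{"xyz": [0.2, -6, 0], "turn": [0, 0, 0.07], "grip": 0.36}, {"xyz": [0.8, -11.9, 0], "turn": [0, 0, 0.14], "grip": 0.36}, {"xyz": [1.8, -17.8, 0], "turn": [0, 0, 0.209], "grip": 0.36}, {"xyz": [3.2, -23.5, 0], "turn": [0, 0, 0.279], "grip": 0.36}, {"xyz": [5, -29.2, 0], "turn": [0, 0, 0.349], "grip": 0.36}, {"xyz": [7.2, -34.8, 0], "turn": [0, 0, 0.419], "grip": 0.36}, {"xyz": [9.8, -40.1, 0], "turn": [0, 0, 0.489], "grip": 0.36}, {"xyz": [12.8, -45.3, 0], "turn": [0, 0, 0.559], "grip": 0.36}, {"xyz": [16.1, -50.3, 0], "turn": [0, 0, 0.628], "grip": 0.36}, {"xyz": [19.7, -55, 0], "turn": [0, 0, 0.698], "grip": 0.36}]'

```text
clock: 3.87
tcp_pos: [0.6009, -0.0751, 0.0966]
orientation: [0.001, -0.227, 0.974, 0.001]
wrist_force: [0.6, 4.9, -0.7]
finger_gap: 0.0305
grip_force: 1.6
```

```bash
python3 arc.py
```

```text
[ 0.60090091 -0.07514298  0.09655608] [ 0.5820553   4.91092968 -0.68922502] 0.030526264137026304 bearing 27.015978073968412 rad 0.08598343275640082 x-axis 26.281290315547565
4 [ 0.1 -6. ] 0.07
8 [  0.7 -12. ] 0.14
12 [  1.6 -17.9] 0.209
16 [  3.  -23.7] 0.279
20 [  4.8 -29.5] 0.349
24 [  7.  -35.1] 0.419
28 [  9.5 -40.5] 0.489
32 [ 12.5 -45.7] 0.559
36 [ 15.8 -50.7] 0.628
40 [ 19.4 -55.5] 0.698
44 [ 23.4 -60. ] 0.768
48 [ 27.6 -64.3] 0.838
```

Emit:
apply_moves --rows '[{"xyz": [0.1, -6, 0], "turn": [0, 0, 0.07], "grip": 0.36}, {"xyz": [0.7, -12, 0], "turn": [0, 0, 0.14], "grip": 0.36}, {"xyz": [1.6, -17.9, 0], "turn": [0, 0, 0.209], "grip": 0.36}, {"xyz": [3, -23.7, 0], "turn": [0, 0, 0.279], "grip": 0.36}, {"xyz": [4.8, -29.5, 0], "turn": [0, 0, 0.349], "grip": 0.36}, {"xyz": [7, -35.1, 0], "turn": [0, 0, 0.419], "grip": 0.36}, {"xyz": [9.5, -40.5, 0], "turn": [0, 0, 0.489], "grip": 0.36}, {"xyz": [12.5, -45.7, 0], "turn": [0, 0, 0.559], "grip": 0.36}, {"xyz": [15.8, -50.7, 0], "turn": [0, 0, 0.628], "grip": 0.36}]'

```text
clock: 4.62
tcp_pos: [0.6101, -0.1281, 0.0967]
orientation: [0.002, 0.085, 0.996, 0.001]
wrist_force: [2.9, 3.4, -1.4]
finger_gap: 0.0305
grip_force: 1.6
```

```bash
python3 arc.py | head -5
```

```text
[ 0.61006709 -0.12810799  0.09673629] [ 2.87077564  3.36572181 -1.37376303] 0.030547490179324566 bearing -9.210907449514309 rad 0.08688743576016826 x-axis -9.708507756554457
4 [ 0.2 -6.1] 0.07
8 [  0.7 -12.1] 0.14
12 [  1.7 -18.1] 0.209
16 [  3.2 -24. ] 0.279
```

Now slow 1.5–2 mm steps towards the stop, watching the force.

Emit:
apply_moves --rows '[{"xyz": [0.2, -3, 0], "turn": [0, 0, 0.035], "grip": 0.36}, {"xyz": [0.2, -6, 0], "turn": [0, 0, 0.07], "grip": 0.36}, {"xyz": [0.5, -9, 0], "turn": [0, 0, 0.105], "grip": 0.36}, {"xyz": [0.7, -11, 0], "turn": [0, 0, 0.12], "grip": 0.36}, {"xyz": [0.7, -11, 0], "turn": [0, 0, 0.12], "grip": 0.36}]'

```text
clock: 5.03
tcp_pos: [0.6072, -0.1396, 0.0967]
orientation: [0.002, 0.143, 0.99, 0.0]
wrist_force: [2.2, 1.0, 1.5]
finger_gap: 0.0303
grip_force: 1.0
```

Emit:
apply_moves --rows '[{"xyz": [0, -1, 0], "turn": [0, 0, 0], "grip": 0.36}, {"xyz": [0, -2, 0], "turn": [0, 0, 0], "grip": 0.36}, {"xyz": [0, -2, 0], "turn": [0, 0, 0], "grip": 0.36}]'

```text
clock: 5.28
tcp_pos: [0.6057, -0.1413, 0.0959]
orientation: [0.001, 0.143, 0.99, 0.0]
wrist_force: [2.5, 2.3, 2.4]
finger_gap: 0.0308
grip_force: 1.3
```

```bash
python3 arc.py | head -1
```

```text
[ 0.60568479 -0.14129046  0.09586581] [2.54543509 2.29028618 2.44366244] 0.03078610710719469 bearing -18.41099099594355 rad 0.08577515507362164 x-axis -16.401105226350527
```

Emit:
apply_moves --rows '[{"xyz": [0, -1, 0], "turn": [0, 0, 0], "grip": 0.36}, {"xyz": [0, -2, 0], "turn": [0, 0, 0], "grip": 0.36}, {"xyz": [0, -2, 0], "turn": [0, 0, 0], "grip": 0.36}]'

```text
clock: 5.53
tcp_pos: [0.6047, -0.1434, 0.0953]
orientation: [0.0, 0.143, 0.99, 0.0]
wrist_force: [2.5, 2.2, 1.4]
finger_gap: 0.0307
grip_force: 1.3
```

Emit:
apply_moves --rows '[{"xyz": [0, -1, 0], "turn": [0, 0, 0], "grip": 0.36}, {"xyz": [0, -2, 0], "turn": [0, 0, 0], "grip": 0.36}, {"xyz": [0, -2, 0], "turn": [0, 0, 0], "grip": 0.36}]'

```text
clock: 5.78
tcp_pos: [0.6043, -0.1447, 0.0952]
orientation: [0.0, 0.143, 0.99, 0.001]
wrist_force: [3.2, 4.2, 0.5]
finger_gap: 0.0307
grip_force: 2.5
```

```bash
python3 arc.py | head -1
```

```text
[ 0.60434596 -0.14471309  0.0952268 ] [3.1942427  4.22238868 0.48663049] 0.0306792382214535 bearing -20.866579842683418 rad 0.08566448843310927 x-axis -16.42316280116532
```

Emit:
apply_moves --rows '[{"xyz": [0, -1, 0], "turn": [0, 0, 0.01], "grip": 0.36}, {"xyz": [0, -2, 0], "turn": [0, 0, 0.02], "grip": 0.36}, {"xyz": [0, -2, 0], "turn": [0, 0, 0.02], "grip": 0.36}]'

```text
clock: 6.03
tcp_pos: [0.6041, -0.1446, 0.0952]
orientation: [0.0, 0.152, 0.988, 0.003]
wrist_force: [4.9, 9.6, 1.9]
finger_gap: 0.031
grip_force: 5.5
```

Emit:
apply_moves --rows '[{"xyz": [0, -1, 0], "turn": [0, 0, 0.01], "grip": 0.36}, {"xyz": [0, -2, 0], "turn": [0, 0, 0.02], "grip": 0.36}, {"xyz": [0, -2, 0], "turn": [0, 0, 0.02], "grip": 0.36}]'

```text
clock: 6.28
tcp_pos: [0.6038, -0.1446, 0.0951]
orientation: [0.0, 0.161, 0.987, 0.004]
wrist_force: [6.2, 15.6, 1.8]
finger_gap: 0.0307
grip_force: 8.5
```

```bash
python3 arc.py | head -1
```

```text
[ 0.60381641 -0.14455899  0.09514521] [ 6.24215013 15.5815363   1.84794772] 0.030736885991824173 bearing -20.896619821711703 rad 0.0851147868929256 x-axis -18.54687509781637
```

The TCP has stalled at y=-0.1446 while the force climbs to about 17 N, so the handle is on its stop. I'll back off to centre, then lift.

Emit:
apply_moves --rows '[{"xyz": [0, -1, 0], "turn": [0, 0, 0], "grip": 0.36}, {"xyz": [0, -1, 0], "turn": [0, 0, 0], "grip": 0.36}, {"xyz": [0, 3, 0], "turn": [0, 0, 0], "grip": 0.45}, {"xyz": [0, 6, 0], "turn": [0, 0, 0], "grip": 0.45}, {"xyz": [0, 7, 0], "turn": [0, 0, 0], "grip": 0.45}, {"xyz": [0, 7, 0], "turn": [0, 0, 0], "grip": 0.45}, {"xyz": [0, 7, 0], "turn": [0, 0, 0], "grip": 0.45}]'

```text
clock: 6.87
tcp_pos: [0.6048, -0.1429, 0.095]
orientation: [-0.0, 0.163, 0.987, -0.0]
wrist_force: [0.6, -0.2, 0.4]
finger_gap: 0.0387
grip_force: 0.0
```

```bash
python3 arc.py | head -1
```

```text
[ 0.60479973 -0.14289205  0.09502476] [ 0.63785603 -0.24514632  0.42617851] 0.038662985229315806 bearing -19.617296295346762 rad 0.08546016438112622 x-axis -18.761611009258896
```

Free of contact (force about 0). Lifting and moving aside so the camera can see.

Emit:
apply_moves --rows '[{"xyz": [0, 0, -8], "turn": [0, 0, 0], "grip": 0.45}, {"xyz": [0, 0, -25], "turn": [0, 0, 0], "grip": 0.45}, {"xyz": [0, 0, -50], "turn": [0, 0, 0], "grip": 0.45}, {"xyz": [0, 0, -80], "turn": [0, 0, 0], "grip": 0.45}, {"xyz": [0, 0, -110], "turn": [0, 0, 0], "grip": 0.45}, {"xyz": [0, 25, -130], "turn": [0, 0, 0], "grip": 0.45}, {"xyz": [0, 55, -130], "turn": [0, 0, 0], "grip": 0.45}, {"xyz": [0, 90, -130], "turn": [0, 0, 0], "grip": 0.45}, {"xyz": [0, 125, -130], "turn": [0, 0, 0], "grip": 0.45}, {"xyz": [0, 150, -130], "turn": [0, 0, 0], "grip": 0.45}, {"xyz": [0, 165, -130], "turn": [0, 0, 0], "grip": 0.45}, {"xyz": [0, 170, -130], "turn": [0, 0, 0], "grip": 0.45}]'

```text
clock: 7.87
tcp_pos: [0.6602, 0.0206, 0.2256]
orientation: [0.0, 0.161, 0.987, 0.0]
wrist_force: [0.0, -1.0, 0.5]
finger_gap: 0.0382
grip_force: 0.0
```

```bash
python3 - <<'E'
from h import *
from workcell import env,imaging
d=imaging.read_camera("top"); e=imaging.read_camera("scene")
print(sleeve(d,(315,140,400,210)))
a=d["color"]; cv2.imwrite("pics/c2.png",np.hstack([cv2.resize(a[120:220,160:400],None,fx=2.0,fy=2.0,interpolation=2),cv2.resize(a[140:215,310:390],(320,200),interpolation=2)[:200]]) if 0 else cv2.resize(a[120:240,160:400],None,fx=3,fy=3,interpolation=2))
print(env.get_state()["tcp_pos"])
E
```

```text
Traceback (most recent call last):
  File "h.py", line 11, in sleeve
    n,l,st,c=cv2.connectedComponentsWithStats(m); i=1+np.argmax(st[1:,4])
                                                      ~~~~~~~~~^^^^^^^^^^
ValueError: attempt to get argmax of an empty sequence
```

The arm still hides the handle, so I'll move farther left.

Emit:
apply_moves --rows '[{"xyz": [10, 12, 0], "turn": [0, 0, 0], "grip": 0.45}, {"xyz": [25, 35, 0], "turn": [0, 0, 0], "grip": 0.45}, {"xyz": [42, 65, 0], "turn": [0, 0, 0], "grip": 0.45}, {"xyz": [60, 97, 0], "turn": [0, 0, 0], "grip": 0.45}, {"xyz": [80, 130, 0], "turn": [0, 0, 0], "grip": 0.45}, {"xyz": [100, 163, 0], "turn": [0, 0, 0], "grip": 0.45}, {"xyz": [120, 196, 0], "turn": [0, 0, 0], "grip": 0.45}, {"xyz": [140, 229, 0], "turn": [0, 0, 0], "grip": 0.45}, {"xyz": [160, 262, 0], "turn": [0, 0, 0], "grip": 0.45}, {"xyz": [172, 282, 0], "turn": [0, 0, 0], "grip": 0.45}, {"xyz": [180, 296, 0], "turn": [0, 0, 0], "grip": 0.45}, {"xyz": [182, 300, 0], "turn": [0, 0, 0], "grip": 0.45}]'

```text
clock: 8.97
tcp_pos: [0.5829, 0.3626, 0.2253]
orientation: [-0.0, 0.162, 0.987, 0.0]
wrist_force: [-0.0, -0.4, -0.2]
finger_gap: 0.0389
grip_force: 0.0
```

```bash
python3 - <<'E'
from h import *
from workcell import env,imaging
d=imaging.read_camera("top"); a=d["color"]
cv2.imwrite("pics/c3.png",cv2.resize(a[120:240,160:400],None,fx=3,fy=3,interpolation=2))
print(env.get_state()["tcp_pos"])
print(sleeve(d,(315,140,400,210)))
E
```

```text
[0.58335828 0.36196626 0.22522682]
(array([ 0.60387082, -0.13820872]), array([ 0.60457446, -0.1385804 ]), (22.806711196899414, 72.50374603271484), array([-0.9599903 ,  0.28003325]), 258)
```

View pics/c3.png

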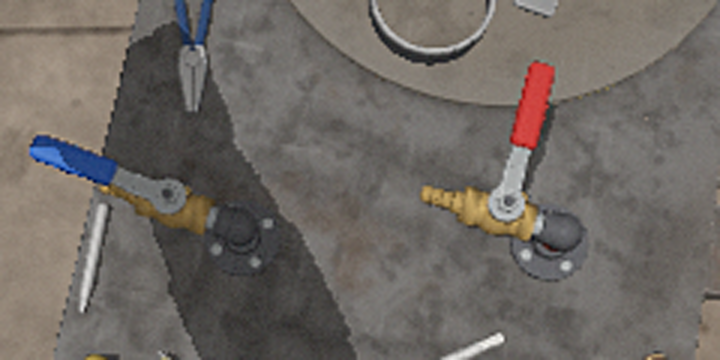

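The red handle, from (540,65) to (507,203), stands square across its pipe at a bearing of about -16.5°. The blue handle still lies along its pipe as before, and the arm is clear of everything.

```bash
python3 -c "
from workcell import ticket
print(ticket.hand_in())"
```

```text
the job is handed in; nothing more can be done
None
```

The red fuel-gas valve is turned clockwise to its closed stop and stands square across its pipe, the blue oxygen valve is still open, and the job is handed in at about 9 s with the robot touching nothing.

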